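Clear the solder spool and open the fume damper

TASK

The damper of the bench fume duct is shut, and a solder spool left on top of the duct stands in the way of its red handle. First set the spool down (do not drop it) standing upright in the empty grey tray, then swing the red handle a quarter turn until it points along the duct, fully open against its stop. Do not swing the handle towards the spool while the spool is still on the duct, and leave the circuit board, the parts tub, the flux bottle and the screwdriver where they are.

Things in the scene. Friction and masses are not known exactly. Their poses are not given: they have to be found in the camera images.
- duct: Flat grey sheet-metal fume duct fixed to the bench, 100 mm wide (x), 45 mm high, its flat top 45 mm above the bench. Origin on the bench under the damper's pivot. Its length lies along its own y: the steel inlet flange ends at y = +80 mm, the far flange at y = -193 mm, then a black hose bends down into the bench (to y = -245 mm). Its position and yaw vary.
- damper (a joint): Damper handle angle: 0 = closed (handle across the duct, pointing to the duct's -x), grows as the handle turns counter-clockwise seen from above, to 1.571 = fully open stop (handle along the duct, pointing to the duct's -y). It starts between 0 and 0.25, stays where it is left, and needs about 0.4 N m to turn.
- damper_hinge (a point): The handle's vertical pivot axis, at the height of the middle of the handle (84 mm above the bench). Fixed to the duct.
- damper_grip (a point): Middle of the red plastic grip of the handle, 115 mm from the pivot. The grip is 80 mm long (75 to 155 mm from the pivot), 18 mm wide, 20 mm high (74 to 94 mm above the bench). The point's x axis points along the handle back to the pivot, z up. Moves with the handle.
- spool: Solder spool standing upright: blue flanges 56 mm in diameter, 5 mm thick, at bottom and top, silver winding 53 mm in diameter between, 65 mm tall in all, about 0.4 kg. Origin at the centre of its underside, z up along its axis. It starts standing on the duct's flat top, about 100 to 140 mm from the pivot.
- tray: Empty grey plastic tray, open at the top, 140 x 140 mm outside, 30 mm high, walls and floor 4 mm thick, 0.7 kg, loose on the bench. Origin at the centre of its underside, x and y along its sides. It stands to the left or to the right.
- board: Green circuit board lying flat, 100 (x) x 130 (y) mm, 4 mm thick, with parts up to 16 mm high. Origin at the centre of its underside. Bystander; lies on the other side from the tray.
- tub: Black open tub, 90 x 90 mm, 35 mm high, with yellow disc capacitors. Origin at the centre of its underside. Bystander.
- flux: Amber flux bottle with a black cap, 48 mm in diameter, 110 mm tall. Origin at the centre of its underside. Bystander beyond the duct.
- driver: Screwdriver with a yellow handle lying on the bench, along its x. Origin at its middle on the bench. Bystander.
Not all that is in view belongs to the job. There is more than one size of the tray; the one meant has the size given above.

How it is judged:
On the way, in this order (a step that is already met when the one before it is completed fails the run):
1. the spool stands upright in the tray, released (x of spool in the frame of tray between -0.042 and 0.042 m and y of spool in the frame of tray between -0.042 and 0.042 m and z of spool in the frame of tray between 0 and 0.012 m and angle between spool's own z axis and vertical below 0.15 rad and contact force between the fingers and spool below 0.1 N and linear speed of spool below 0.03 m/s), for 0.2 s.
2. the damper handle is fully open (value of joint damper above 1.45 rad), for 0.2 s.
At the end, for the whole second after the job is handed in: The spool stands upright (within 0.15 rad) on the tray's floor, its centre within 42 mm of the tray's centre along each side, released and at rest; the handle stands at 1.45 rad or more (stop at 1.571) and is still (all of step 1 and value of joint damper above 1.45 rad and velocity of joint damper between -0.05 and 0.05 rad/s); the robot touches nothing.
It fails at once if the handle is swung (past 0.8 rad) while the spool is still on the duct (value of joint damper above 0.8 rad and z of spool in the frame of duct above 0.035 m and horizontal distance between spool and duct below 0.2 m).
It fails at once if the spool is dropped (falls freely faster than 0.8 m/s, about 30 mm) (linear speed of spool above 0.8 m/s and contact force between the fingers and spool below 0.1 N).
It fails at once if the circuit board, parts tub, flux bottle or screwdriver is moved more than 30 mm (distance of any of board, tub, flux, driver from where it was at the start of the episode above 0.03 m).
It also fails if it takes over 59 s, if anything falls off the work surface, if the arm or the gripper's body presses on something with over 40 N, if the wrist force passes 120 N, or if a joint passes its speed limit or range.

ROBOT

A 6-joint arm with a two-finger parallel gripper is mounted at the origin on the work surface. World frame = base frame: x ahead of the robot, y to its left, z up, the work surface at z = 0. Lengths are in m, angles in rad, forces in N, time in s.
With the tool pointing down it reaches from about 0.325 to 0.925 m from the base axis. Payload 3.1 kg.
Tool frame: the origin (TCP) lies between the finger pads; the fingertips stand 8 mm ahead of it and the grasp point (between the pads) lies 11 mm behind it; z points along the fingers, y is the line along which they close (so a half turn about z gives the same grasp; the last joint's range is limited). The gripper opens to 85 mm and grips with 20 to 120 N. Pads are 22 mm wide; open, the fingers measure 114 mm over their backs; the gripper's body (76 mm by 85 mm) begins 54 mm behind the grasp point. The pads swing forward as they close: fully open they stand 13 mm farther back than shut.
Start: joints at [-1.33, 0.217, 1.613, -0, 1.311, -0.112], TCP at [0.216, -0.587, 0.239] pointing down, gripper open.
Joint ranges: [-2.75, 2.75], [-0.78, 2.1], [0.31, 2.55], [-1.13, 4.27], [0.13, 2.63], [-2.58, 2.58]. Speed limits (rad/s): [2.79, 2.79, 3.14, 3.14, 3.14, 3.14].

INTERFACE

Orientations are given as a unit quaternion [w, x, y, z].
In Python, from cell import movep, move_l, move_joints, open_jaws, close, wait, inverse_kinematics, state, capture, camera_info, Unreachable, close_job gives the robot as it stands. The module is installed in compiled form; this text tells all that it offers. Calls block until the motion is done:
- movep(position, orientation): joint-space move of the TCP to a pose.
- move_l(position, rotation=None, v=0.15): straight line of the TCP; rotation=None keeps the orientation; v is the mean speed in m/s.
- move_joints(angles): joint-space move.
- open_jaws() and close(): open the fingers fully, or close them until they stop; the grip force is fixed at half the most.
- wait(seconds).
- inverse_kinematics(position, orientation): joint angles nearest the present ones, or None.
- state(): the state.
- capture(name): name is "side" or "top" or "wrist"; returns the picture (480x640x3 uint8, red, green, blue); there is no depth.
- camera_info(name): a dict with "fov_y" (degrees; the focal length in pixels is half the picture's height over the tangent of half this angle, whatever the lens; pixels are square), "cx", "cy" (the principal point, pixels), "extrinsics" (4x4, takes a point from camera to world coordinates); the wrist camera has in their place "tool_from_camera" (4x4, takes a point from camera to tool coordinates, whose origin is the TCP and whose axes are the flange's). Camera axes: x right, y up, looking along -z (the intrinsics and any distortion apply to the point x, -y, -z); pixel columns grow to the right and rows downward; lengths in m; the calibration is good to about 2 mm. The wrist camera is an equidistant fisheye: a pixel r from the principal point sees the ray r / f radians off the axis. A picture is of the moment at which its call begins: read the wrist's pose just before it. camera_info takes no time and is no camera call.
A pose or a line that the arm cannot do raises Unreachable and nothing moves.
- close_job(): hands the job in; it is judged then, once.
The state is a dict: "t": time; "joint_positions": joint angles; "dq": joint speeds; "joint_torque": joint torques, N m; "tcp_pos": TCP position; "orientation": TCP orientation; "contact_force": force on the tool from outside, world axes, zero at the start; "moment": the same for the moment, N m; "gripper_width": opening from 0.0 (shut) to 1.0 (fully open); "finger_force": force on a finger pad.
Only numpy, scipy, OpenCV 4.12 (cv2) and the standard library are available. Lean on these libraries where they do the work, as an engineer would, in place of code of your own. Each camera call takes 0.05 s, during which the arm holds its last target. There are 200 camera calls.

## Working session

There is one attempt and no reset: what is moved stays moved. The work goes in short steps, each a Python script; the robot and the scene stay as the last script left them, time stands still between calls to the robot, and variables do not carry over. Pictures are saved under pics/ and viewed, at most 10 in all, crops included, and the job is handed in when it is done.

```bash
mkdir -p pics
python3 - <<'E'
from cell import *
import cv2
for n in("top","side"):
    cv2.imwrite(f"pics/{n}0.png",capture(n)[:,:,::-1]); c=camera_info(n); print(n,c)
print(camera_info("wrist")); print(state()["t"],state()["orientation"])
E
```

```text
top {'fov_y': 55.774120668712776, 'cx': 313.9170078156237, 'cy': 244.08808372247248, 'extrinsics': array([[ 0.0036207 ,  0.98401767, -0.17803401,  0.32844905],
       [-0.99929361,  0.01021991,  0.03616405,  0.04342642],
       [ 0.03740556,  0.1777773 ,  0.98335958,  1.10559357],
       [ 0.        ,  0.        ,  0.        ,  1.        ]])}
side {'fov_y': 56.225428756455045, 'cx': 319.2853049175083, 'cy': 236.31105951442072, 'extrinsics': array([[-0.98234978,  0.12106912, -0.14258741,  0.35572834],
       [-0.18564046, -0.53750823,  0.82257068,  0.96118566],
       [ 0.022946  ,  0.83452212,  0.55049642,  0.69457229],
       [ 0.        ,  0.        ,  0.        ,  1.        ]])}
{'fov_y': 65.70646984690485, 'cx': 319.8348258147595, 'cy': 239.86148802518426, 'tool_from_camera': array([[ 1.35472561e-03,  9.51682834e-01,  3.07079711e-01,
         8.04413113e-02],
       [ 9.99999038e-01, -1.19806805e-03, -6.98657373e-04,
        -2.11233433e-04],
       [-2.96997837e-04,  3.07080362e-01, -9.51683541e-01,
        -1.35147284e-01],
       [ 0.00000000e+00,  0.00000000e+00,  0.00000000e+00,
         1.00000000e+00]])}
0.1 [-1.10802740e-03  9.84478465e-01  1.75501904e-01 -7.32298873e-05]
```

View pics/top0.png

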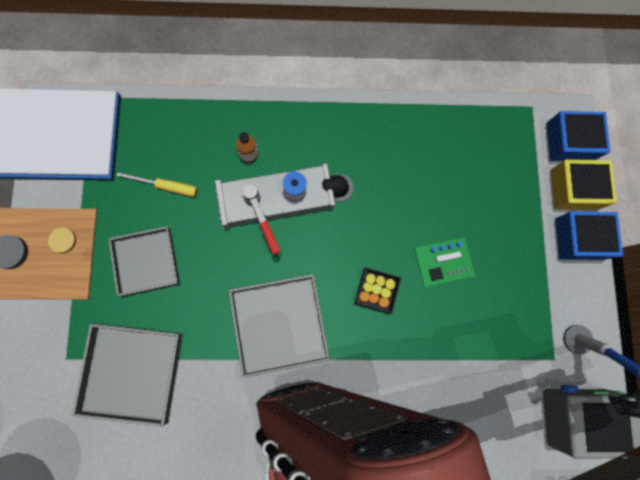

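View pics/side0.png

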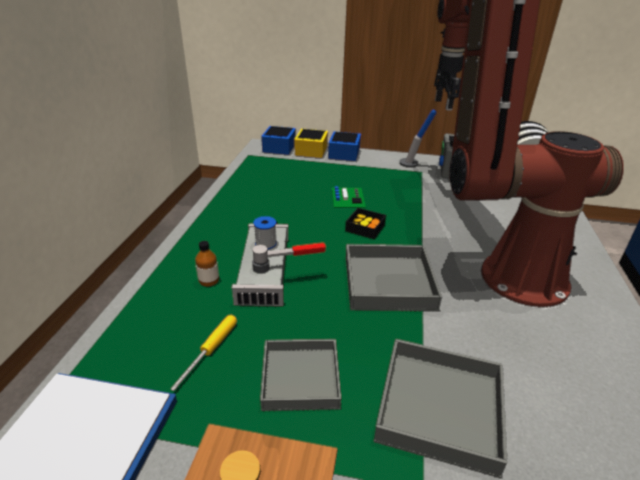

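Top view: the small tray at about (144,261) looks like the 140 mm one. The spool top is near (294,185), the pivot near (250,192) and the grip near (270,238). I'll enlarge this area to read positions.

```bash
cat > h.py <<'E'
from cell import *
import cv2, numpy as np
from scipy.spatial.transform import Rotation as R
def px(n,u,v,z):
    c=camera_info(n); f=240/np.tan(np.radians(c["fov_y"]/2)); E=c["extrinsics"]
    d=E[:3,:3]@np.array([(u-c["cx"])/f,-(v-c["cy"])/f,-1]); o=E[:3,3]
    return o+d*(z-o[2])/d[2]
E
python3 - <<'E'
import cv2
i=cv2.imread("pics/top0.png")[130:305,100:360]
cv2.imwrite("pics/crop0.png",cv2.resize(i,(780,525),interpolation=cv2.INTER_CUBIC))
E
```

```text
(no output)
```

View pics/crop0.png

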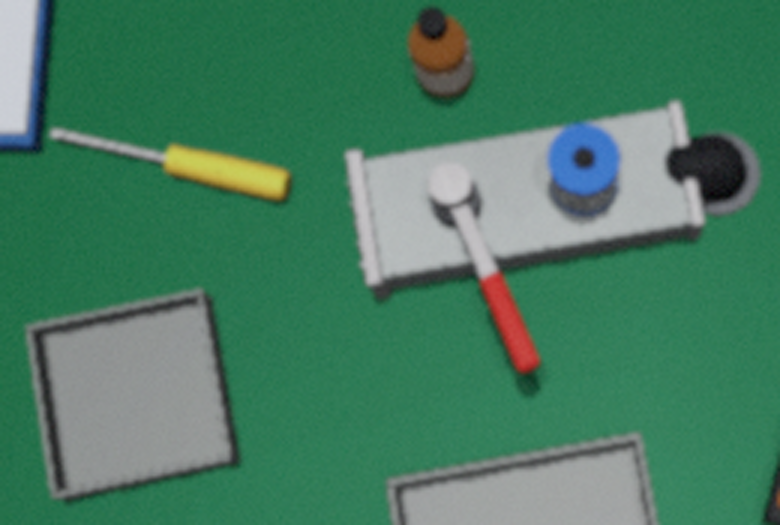

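Crop (x3, offset 100,130) shows:
- Tray rim corners: (28,325), (205,292), (237,463), (57,498).
- Spool top: (584,158).
- Pivot cap: (451,186).
- Grip: from (490,277) to (527,370).

The handle must swing towards image right, away from the tray.

Run:
```python
from h import *
C=lambda u,v,z:px("top",100+u/3,130+v/3,z)
np.set_printoptions(precision=4,suppress=True)
T=np.array([C(*p,.03) for p in[(28,325),(205,292),(237,463),(57,498)]])
print(T,[np.linalg.norm(T[i]-T[i-1]) for i in range(4)],T.mean(0))
print("spool",C(584,158,.11),px("side",265,221,.11))
print("piv",C(451,186,.1),px("side",261,250,.1)); g0,g1=C(490,277,.094),C(527,371,.094); print("grip",g0,g1,np.linalg.norm(g1-g0))
print("duct",C(350,152,.047),C(374,284,.047),C(676,104,.047),C(700,228,.047))
```

```text
[[0.532  0.4904 0.03  ]
 [0.5604 0.3534 0.03  ]
 [0.4239 0.3205 0.03  ]
 [0.3958 0.457  0.03  ]] [np.float64(0.14027117165762462), np.float64(0.13989691925711334), np.float64(0.1404335949607523), np.float64(0.139433246235709)] [0.478  0.4053 0.03  ]
spool [0.6508 0.0513 0.11  ] [0.6514 0.0496 0.11  ]
piv [0.6302 0.1526 0.1   ] [0.6293 0.1579 0.1   ]
grip [0.5608 0.1217 0.094 ] [0.4888 0.0924 0.094 ] 0.07775126631517153
duct [0.6733 0.2401 0.047 ] [0.5648 0.2167 0.047 ] [ 0.7184 -0.0228  0.047 ] [ 0.614  -0.0421  0.047 ]
```

```bash
cat >> h.py <<'E'
def down(a):
    y=np.array([np.cos(a),np.sin(a),0]); z=np.array([0,0,-1.]); x=np.cross(y,z)
    q=R.from_matrix(np.c_[x,y,z]).as_quat(); return q[[3,0,1,2]]
def show(s=""):
    t=state(); print(s,round(t["t"],2),np.round(t["tcp_pos"],4),"F",np.round(t["contact_force"],1),"w",round(t["gripper_width"],3),"ff",t["finger_force"],np.round(t["joint_positions"],2))
E
python3 - <<'E'
from h import *
best=None
for a in np.radians([56.7,-33.3,146.7,-123.3]):
    js=[inverse_kinematics(p,down(a)) for p in[(.651,.0505,.2),(.478,.405,.2),(.651,.0505,.072)]]
    if any(j is None for j in js): continue
    m=max(abs(j[5]) for j in js)
    if best is None or m<best[0]: best=(m,a)
print(best); a=best[1]
movep([.651,.0505,.2],down(a)); show()
move_l([.651,.0505,.072]); show("down")
close(); show("closed")
move_l([.651,.0505,.2]); show("lift")
cv2.imwrite("pics/w1.png",capture("side")[:,:,::-1])
E
```

```text
(np.float64(1.0195949893525231), np.float64(0.9896016858807849))
 2.83 [0.6511 0.0495 0.2001] F [-0.4  0.   0.4] w 1.003 ff 0.0 [-0.03  0.31  1.58 -0.    1.26 -1.02]
down 3.83 [0.6521 0.0504 0.0733] F [0.3 0.7 0.3] w 1.0 ff 0.0 [-0.03  0.45  1.65 -0.    1.04 -1.02]
closed 4.24 [0.6525 0.0509 0.074 ] F [-0.5  2.   5.3] w 0.614 ff 61.54983900021762 [-0.03  0.45  1.65  0.    1.04 -1.02]
lift 5.24 [0.6496 0.0505 0.1978] F [ 0.5 -0.  -5.7] w 0.615 ff 63.607267825864255 [-0.03  0.31  1.58 -0.    1.26 -1.02]
```

View pics/w1.png

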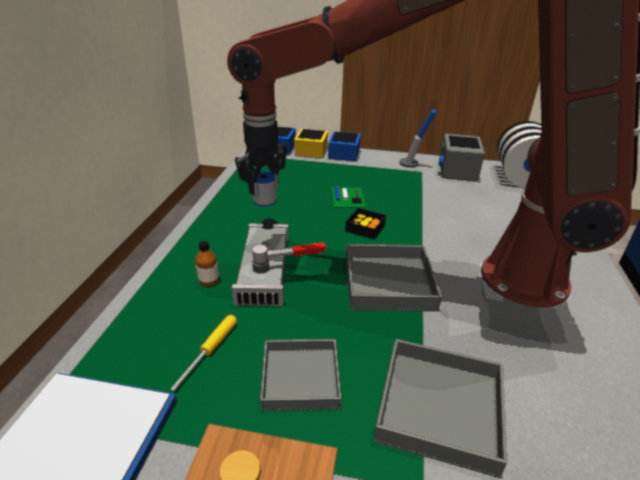

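The spool is upright in the gripper at about (264,188), so I'll carry it to the tray and lower it until it makes contact.

Run:
```python
from h import *
a=0.9896; c=[.478,.405]
movep(c+[.2],down(a)); show("over")
move_l(c+[.045],v=.1); wait(.2); f0=state()["contact_force"][2]; show("low")
z=.045
while z>.029:
    z-=.002; move_l(c+[z],v=.02); wait(.1)
    f=state()["contact_force"][2]
    if f-f0>2.5: break
show("contact"); 
open_jaws(); wait(.2); show("open")
move_l(c+[.2],v=.12); show("up"); cv2.imwrite("pics/s2.png",capture("side")[:,:,::-1])
cv2.imwrite("pics/t2.png",capture("top")[:,:,::-1])
i=cv2.imread("pics/s2.png")[220:440,200:440]; j=cv2.imread("pics/t2.png")[150:370,80:320]
cv2.imwrite("pics/c2.png",cv2.resize(np.hstack([i,j]),(800,367)))
```

```text
over 6.76 [0.479  0.4041 0.2   ] F [-0.2  0.8 -5.3] w 0.615 ff 63.60081201419234 [ 0.59  0.25  1.64 -0.    1.24 -0.4 ]
low 8.66 [0.4783 0.4052 0.0456] F [ 0.2  0.  -6.1] w 0.616 ff 63.602987495251 [ 0.59  0.44  1.72  0.    0.98 -0.4 ]
contact 11.11 [0.4783 0.4053 0.0324] F [-3.3 -1.9  5.7] w 0.608 ff 116.34808368980885 [ 0.59  0.46  1.72  0.    0.95 -0.4 ]
open 11.74 [0.478  0.405  0.0309] F [-0.4  0.8 -0.2] w 1.002 ff 0.0 [ 0.59  0.46  1.72  0.    0.95 -0.4 ]
up 13.3 [0.4774 0.4046 0.1987] F [ 0.6  0.3 -0.7] w 0.999 ff 0.0 [ 0.59  0.26  1.65 -0.    1.24 -0.4 ]
```

View pics/c2.png

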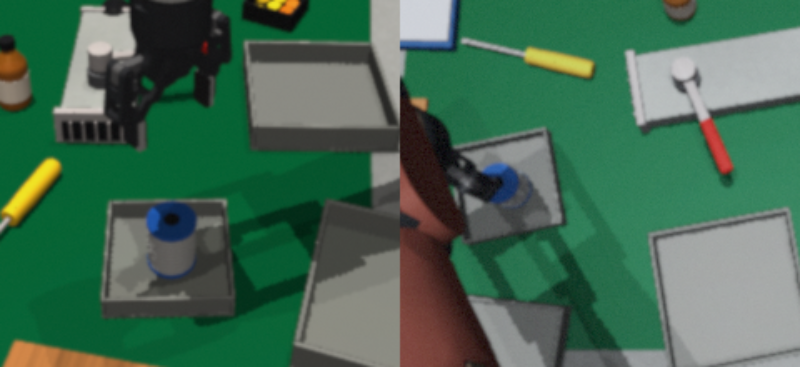

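The spool stands upright near the tray's centre. Next I'll push the handle round with closed fingers, in small arc steps while watching the force.

```bash
cat >> h.py <<'E'
P=np.array([.6305,.153]); A0=np.arctan2(-.177,-.984)
def pose(th,gap,r=.115,z=.078,flip=0):
    b=A0+th; u=np.array([np.cos(b),np.sin(b)]); t=np.array([-u[1],u[0]])
    return list(P+r*u-(.020+gap)*t)+[z], down(b+flip*np.pi)
E
python3 - <<'E'
from h import *
for k in(0,1):
    js=[inverse_kinematics(*pose(th,0,flip=k)) for th in(.2,.9,1.57)]; print(k,[None if j is None else np.round(j[5],2) for j in js])
    if all(j is not None for j in js): flip=k
print(flip)
close(); p,q=pose(.22,.03,z=.2,flip=flip); movep(p,q); show()
p[2]=.078; move_l(p); wait(.1); show("beside")
m0=np.array(state()["contact_force"])
for th in np.arange(.22,1.5,.08):
    p,q=pose(th,0,flip=flip); move_l(p,q,v=.08)
    F=np.array(state()["contact_force"])-m0; print(round(th,2),np.round(F,1))
    if np.linalg.norm(F)>15: break
show(); cv2.imwrite("pics/t3.png",capture("top")[:,:,::-1]); cv2.imwrite("pics/s3.png",capture("side")[:,:,::-1])
i=cv2.imread("pics/s3.png")[180:330,200:400]; j=cv2.imread("pics/t3.png")[130:280,180:380]
cv2.imwrite("pics/c3.png",cv2.resize(np.hstack([i,j]),(800,300)))
E
```

```text
0 [None, np.float64(2.05), np.float64(1.34)]
1 [np.float64(-0.26), np.float64(-1.09), np.float64(-1.8)]
1
 15.16 [0.5053 0.1553 0.2003] F [ 0.3 -1.1 -0.9] w 0.001 ff 0.0 [ 0.16  0.05  1.88  0.    1.21 -0.23]
beside 16.23 [0.5064 0.1548 0.0794] F [ 0.2 -0.3  0.5] w -0.001 ff 0.0 [ 0.16  0.21  1.95 -0.    0.97 -0.23]
0.22 [-0.8 -1.1 -1.3]
0.3 [ 0.1  0.3 -2. ]
0.38 [-0.   0.1 -0.9]
0.46 [-0.6  0.3 -0. ]
0.54 [-0.4  0.  -1. ]
0.62 [-1.1 -0.5 -0. ]
0.7 [-1.4  1.2  1. ]
0.78 [-0.2  0.2 -0.9]
0.86 [-0.   0.2 -0.3]
0.94 [-0.5 -0.5 -1.4]
1.02 [-1.4  0.6 -0.4]
1.1 [-0.2  0.5 -1.1]
1.18 [-0.5 -0.3 -1.1]
1.26 [-0.8  0.9 -1.3]
1.34 [-1.6 -0.3 -0.4]
1.42 [-0.6  0.  -0.9]
 20.75 [0.6139 0.0375 0.0781] F [-0.4 -0.3 -0.4] w 0.002 ff 0.3003827668726444 [-0.05  0.37  1.74 -0.    1.02 -1.65]
```

View pics/c3.png

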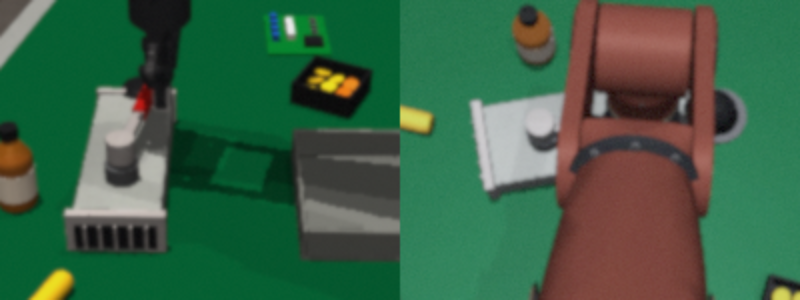

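The handle has followed the fingers to nearly along the duct. I'll keep pushing in small steps until the stop shows up in the force.

Run:
```python
from h import *
m0=np.array(state()["contact_force"])
for th in np.arange(1.45,1.72,.025):
    p,q=pose(th,0,flip=1); move_l(p,q,v=.03); wait(.1)
    F=np.array(state()["contact_force"])-m0; print(round(th,3),np.round(F,1))
    if np.linalg.norm(F)>8: break
wait(.3); show()
p,q=pose(th,.03,flip=1); move_l(p,q); p[2]=.25; move_l(p); movep([.45,-.25,.3],q); show()
i=capture("side")[:,:,::-1][180:420,200:400]; j=capture("top")[:,:,::-1][100:340,100:400]
cv2.imwrite("pics/c4.png",cv2.resize(np.hstack([i,j]),(800,384)))
```

```text
1.45 [-3.2 -0.2  2.2]
1.475 [-2.  -0.2  1.4]
1.5 [-2.1 -0.6  0.4]
1.525 [-1.  -0.5  0.1]
1.55 [-1.2 -1.1 -0.7]
1.575 [-1.6 -1.6  0.3]
1.6 [-1.7 -1.3 -0.5]
1.625 [-7.8 -1.7  3.9]
 23.97 [0.6358 0.0362 0.0779] F [-6.4 -2.1  2.4] w -0.002 ff 3.227018479249182 [-0.05  0.42  1.68 -0.    1.04 -1.86]
 26.85 [ 0.4504 -0.2493  0.2996] F [-0.4  0.6  0.8] w -0.003 ff 0.0 [-0.64 -0.07  1.8   0.    1.41 -2.45]
```

View pics/c4.png

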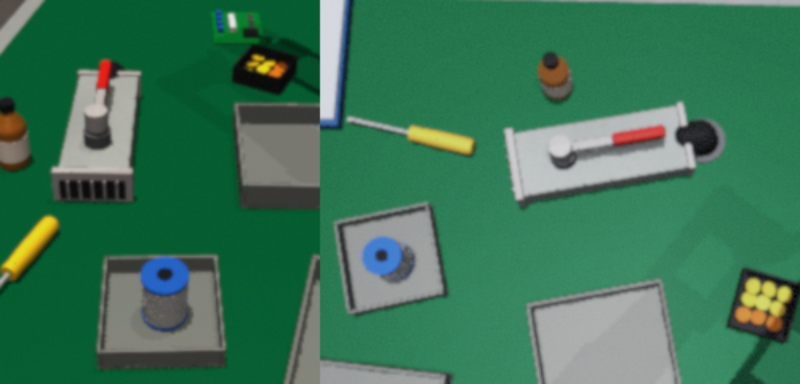

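The handle lies along the duct against its stop, the spool stands upright in the centre of the tray, and the arm is clear.

```bash
python3 -c "
from cell import *
print(close_job())"
```

```text
the job is handed in; nothing more can be done
None
```

The job is handed in: the spool stands upright near the centre of the 140 mm tray, the damper handle is pushed open against its stop, and the bystander objects look undisturbed in the pictures; the hand-in returned no verdict.

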